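# Zero the slit stage and set it four clicks out

## Robot

A 6-joint arm with a two-finger parallel gripper is mounted at the origin on the work surface. World frame = base frame: x ahead of the robot, y to its left, z up, the work surface at z = 0. Lengths are in mm, angles in degrees, forces in N, time in s.
With the tool pointing down it reaches from about 300 to 850 mm from the base axis. Payload 4.2 kg.
Tool frame: the origin (TCP) lies midway between the tips of the shut fingers; the grasp point (between the pads) lies 19 mm behind it (env.grip_depth is the distance from the TCP to the grasp point, in mm); z points along the fingers, y is the line along which they close (so a half turn about z gives the same grasp; the last joint's range is limited). The gripper opens to 91 mm and grips with 3 to 60 N. Pads are 32 mm wide; open, the fingers measure 118 mm over their backs; the gripper's body (76 mm by 178 mm) begins 60 mm behind the grasp point.
Start: joints at [-71.219, 18.312, 89.639, -0, 72.044, -1.146], TCP at [195.981, -540.587, 213.976] pointing down, gripper open.
Joint ranges: [-177.97, 177.97], [-48.28, 115.42], [12.27, 149.76], [-77.06, 257.06], [2.81, 150.46], [-146.56, 146.56]. Speed limits (degrees/s): [147.25, 147.25, 180, 180, 180, 180].

## Interface

Orientations are given as [roll, pitch, yaw] about the fixed x, y, z axes, in that order (R = Rz(yaw) Ry(pitch) Rx(roll)).
In Python, from workcell import env, eyes gives the robot as it stands.
- The arm moves only by the tool send_rows, never from a script. Its argument "motion" is a list of rows, each a list of 7 numbers: the shift along the world's x, y, z normalised to -1 to 1, where 1 is 0.5 m, then the turn, a rotation vector about the world's x, y, z normalised to -1 to 1, where 1 is 60 degrees, then the opening, from -1 (shut) to 1 (fully open). A call has 1 to 20 rows; each row is the pose to reach, as a shift and turn from the pose commanded when the call began; what a row does not reach only later rows make up. A row lasts 1/8 s, in which the tool goes at most 62.5 mm and 10.7 degrees, less where a joint would pass 70% of its speed; a pose out of reach is approached as far as the arm can. A call with a number of a shift or a turn outside -1 to 1 is refused whole. A call with a gripper value outside its range is refused whole. The fingers move at their own pace and stop on an object; "squeeze" is the grip in N (left out, the last holds). Time passes only in rows, so rows that repeat a pose let the fingers close. It gives the time, the measured TCP pose, the force, the opening and the grip force at its end, in the units of the state.
- env.state(): the state, without advancing time (a new reading comes with each control period).
- eyes.grab_frame(name): name is "scene" or "top" or "wrist"; returns a dict with "pixels" (400x640x3 uint8, red, green, blue), "depth" (400x640 float32, mm along the optical axis (not along the pixel's ray), 0 where there is no reading), "fx", "fy", "cx", "cy" (pixels), "R" (3x3) and "t" (3): a world point X has camera coordinates R X + t; the wrist camera has in their place "T_tool_cam" (4x4, takes a point from camera to tool coordinates, whose origin is the TCP and whose axes are the flange's). Camera axes: x right, y down, z forward; pixel columns grow to the right and rows downward; lengths in mm; the calibration is good to about 2 mm. A picture is of the moment at which its call begins: read the wrist's pose just before it.
- env.job_done(): hands the job in; it is judged then, once.
The state is a dict: "time_s": time; "qpos": joint angles; "qvel": joint speeds; "effort": joint torques, N m; "ee_pos": TCP position; "ee_rot": TCP orientation; "force": force on the tool from outside, world axes, zero at the start; "torque": the same for the moment, N m; "gripper_width": finger opening in mm; "gripper_force": force on a finger pad.
Only numpy, scipy, OpenCV 4.12 (cv2) and the standard library are available. Lean on these libraries where they do the work, as an engineer would, in place of code of your own. Each camera call takes 0.05 s, during which the arm holds its last target. There are 200 camera calls.

## Task

Set the slit stage for the beam: wind its knurled knob anticlockwise until the drive comes gently against its home stop, then wind it clockwise exactly four clicks, counting them by feel past the free play, and leave it resting in the fourth. Then swing the lock lever fully home so that its pawl drops into the toothed plate, and let go of everything; do not force the stop or the pawl, and leave the slit and the loose optics alone.

Things in the scene. Friction and masses are not known exactly. Their poses are not given: they have to be found in the camera images.
- stage: Click-stop linear stage bolted to the table. Origin: under the knob's axis, on the table top. x: from the lock lever's side across the drive; y: along the travel, from drive to slit; z up. Aluminium drive housing 110 x 110 x 68 mm high round the origin, on a black base plate 12 mm high (x -62..62, y -65..305 mm). The slit holder stands at y 110..190 mm and is 150 mm high.
- knob_grip (a point): Point on the upright knob axis, 10 mm under the knob's flat top (114 mm high). Round ribbed black knob, 36 mm diameter, 34 mm high, no pointer; this point does not turn with it. Under it lies the toothed plate, 70 mm diameter, top at 76 mm. The knob has worn free play on the drive, unknown, up to 40 degrees, almost without torque, at each change of direction: its angle does not tell the click.
- carriage (a joint): Travel of the slit carriage in m: 0 in the home click, more farther out (+y), 0.00005 per click, too little to be seen. Clockwise from above drives it out. Starts in click 1, 2 or 3. Clicks every 15 degrees: torque rises to about 0.2 N m over 7 degrees, then drops to nothing as the plate snaps on. The stop is 2 degrees before the home click: there it rises on past 0.3 N m; keep it below 0.9.
- slit (a point): Centre of the thin steel slit plate in its black 54 mm square frame, at 123 mm height on a post on the carriage; it moves with the carriage along the stage's y. Fragile, not to be touched.
- lock_pivot (a point): Axis of the lock lever, upright, on the housing's top (68 mm high), at x -43, y 45 mm in the stage's frame; fixed to the housing.
- lock_handle (a point): Middle of the lock lever's upright black handle: a post 12 mm in diameter from 75 mm up to a 15 mm ball whose top is at 111 mm; this point is at 93 mm height, 105 mm from the pivot axis. The flat steel lever bar under it is 10 mm wide, top at 77 mm. Locked, the handle is at x -43, y -60 mm in the stage's frame.
- lock (a joint): Swing of the lock lever in rad: 0 fully home (a firm stop), up to 0.75 open; it starts open, clear of the plate. Opening is clockwise seen from above (the handle goes to the stage's -x). It stays where it is left; about 0.6 N at the handle moves it. At 0 its pawl sits between two teeth of the toothed plate, which works only if the plate rests in a click (1 mm to spare each side).
- lens_post: Loose 1-inch lens on a 60 mm post with a round steel foot, 91 mm high; origin under the foot. Leave alone.
- mirror_mount: Loose mirror mount, 46 mm square, on a post with a round foot, 94 mm high; origin under the foot. Leave alone.
- post_holder: Loose black post holder, 25 mm tube 50 mm high on a 30 x 74 mm foot; origin under the foot. Leave alone.
- clamp_fork: Loose steel clamping fork, 64 x 30 x 9 mm, flat on the table; origin under its middle. Leave alone.
- power_sensor: Loose black power sensor, puck of 40 mm diameter, 22 mm high; origin under its middle. Leave alone.
- ball_driver: Loose ball driver, 170 mm long, lying along its x; origin under its middle. Leave alone.
- lens_case: Loose clear lens jar, 44 mm diameter, 30 mm high, white cap; origin under its middle. Leave alone.

How it is judged (in metres and radians):
On the way, in this order (a step that is already met when the one before it is completed fails the run):
1. The drive is wound back to the home click (value of joint carriage below 1.2e-05 m), for 0.1 s.
2. From there the carriage is brought to the fourth click (value of joint carriage between 0.00018 and 0.00022 m), for 0.2 s.
At the end, for the whole second after the job is handed in: The slit carriage rests in the fourth click from home (0.20 mm out, within 0.02 mm; clicks are 0.05 mm apart), reached after the home click, and the lock lever is fully home (within 0.05 rad) and still (all of step 2 and value of joint lock below 0.05 rad and velocity of joint lock below 0.05 rad/s); the robot touches nothing.
It fails at once if The home stop is forced: more than 40 N on its pin (1 N m at the knob) (contact force between stage_c0 and anything else above 40 N).
It fails at once if The pawl is forced against a tooth of the plate with more than 20 N (contact force between lock_c0 and anything else above 20 N).
It fails at once if The stage's housing is pressed with more than 25 N (contact force between stage_c2 and anything else above 25 N).
It fails at once if The slit or its carriage is pushed with more than 3 N (contact force between carriage and anything else above 3 N).
It fails at once if A loose piece of optics is shifted by more than 20 mm (distance of any of lens_post, mirror_mount, post_holder, clamp_fork, power_sensor, ball_driver, lens_case from where it was at the start of the episode above 0.02 m).
It also fails if it takes over 72 s, if anything falls off the work surface, if the arm or the gripper's body presses on something with over 40 N, if the wrist force passes 120 N, or if a joint passes its speed limit or range.

## Working session

There is one attempt and no reset: what is moved stays moved. The work goes in short steps, Python scripts to look and compute and a tool call to move; the robot and the scene stay as the last step left them, time stands still between calls to the robot, and variables do not carry over. Pictures are saved under pics/ and viewed, at most 10 in all, crops included, and the job is handed in when it is done.

Besides the shell and the picture viewer there is one more tool, called after ">>>" as name([rows], argument=value, ...), one row to a line, values as JSON. send_rows: Moves the arm, as the interface text tells. Its arguments: {"type":"object","properties":{"motion":{"type":"array"},"squeeze":{"type":"number"}},"required":["motion"]}

```bash
mkdir -p pics; ls
cat > h.py <<'E'
import numpy as np, cv2
from workcell import env, eyes
def save(n,f): cv2.imwrite(f'pics/{n}.png', cv2.cvtColor(f['pixels'],cv2.COLOR_RGB2BGR))
def cloud(f):
    d=f['depth']; v,u=np.mgrid[:400,:640]
    P=np.stack([(u-f['cx'])/f['fx']*d,(v-f['cy'])/f['fy']*d,d],-1)
    return (P-np.array(f['t']))@np.array(f['R'])
E
python3 - <<'E'
from h import *
s=env.state(); print(s)
a=eyes.grab_frame('top'); b=eyes.grab_frame('scene')
save('top',a); save('scene',b)
np.savez('top.npz',**a); np.savez('scene.npz',**b)
print(a['R'],a['t'],a['fx'],a['cx'],a['cy'],(a['depth']>0).mean())
E
```

```text
pics
{'time_s': 0.0, 'qpos': array([-7.12188458e+01,  1.83513651e+01,  8.97063696e+01, -9.12551715e-04,
        7.20439529e+01, -1.14675478e+00]), 'qvel': array([ 0.0322154 , -0.02953981, -0.13735756,  0.04206932, -0.13211017,
       -0.08691887]), 'effort': array([ 3.14992467e-04, -4.12460446e+01, -2.31974477e+01,  7.26645696e-02,
        4.57940879e-02, -1.53437518e-04]), 'ee_pos': array([ 195.80627117, -540.09432644,  213.12329942]), 'ee_rot': array([-1.79898315e+02, -1.16767418e-03,  1.99281900e+01]), 'force': array([ 0.57048882, -0.26998761, -0.54550427]), 'torque': array([-0.01092565, -0.01718923,  0.01223918]), 'gripper_force': 0.0, 'gripper_width': 91.20306230850034}
[[ 0.02869752 -0.99910115 -0.03119854]
 [-0.98757024 -0.0235134  -0.15540961]
 [ 0.15453633  0.03527062 -0.98735733]] [-57.08811623 602.12624187 968.57693649] 463.2095712414419 316.7748862526129 201.80388257622099 0.9959296875
```

View pics/top.png

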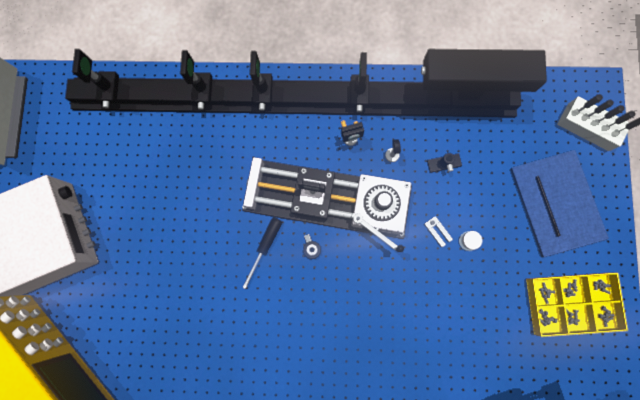

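View pics/scene.png

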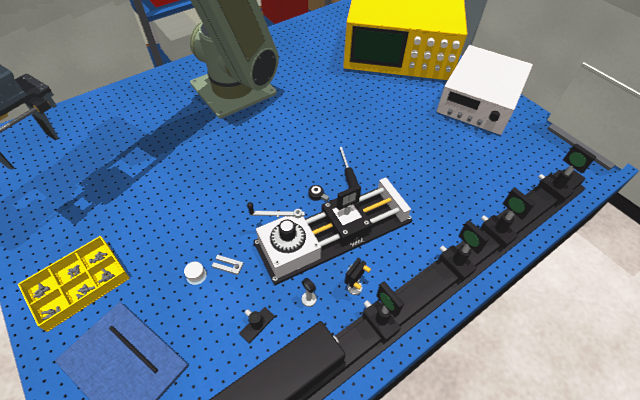

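The top view shows the knob at about (383,200), the slit to its left, and the lever handle at about (400,248). The stage y axis is roughly world +y and the lever is on the robot's side.

Run:
```python
from h import *
for n in('top','scene'):
    f=np.load(n+'.npz'); P=cloud(f)
    if n=='top': k0=P[200,383]; print('k',k0)
    m=(np.hypot(P[...,0]-k0[0],P[...,1]-k0[1])<200)
    K=P[m&(abs(P[...,2]-114)<5)&(np.hypot(P[...,0]-k0[0],P[...,1]-k0[1])<30)]
    print(n,'knob',len(K),K.mean(0) , cv2.minEnclosingCircle(K[:,:2].astype(np.float32)))
    H=P[m&(abs(P[...,2]-68)<4)&(np.hypot(P[...,0]-k0[0],P[...,1]-k0[1])<85)]
    print('housing',len(H),cv2.minAreaRect(H[:,:2].astype(np.float32)))
    A=P[m&(P[...,2]>7)&(P[...,2]<16)]; print('base',cv2.minAreaRect(A[:,:2].astype(np.float32)))
    d=np.hypot(P[...,0]-k0[0],P[...,1]-k0[1])
    L=P[m&(P[...,2]>85)&(d>50)&(d<135)&(P[...,0]<k0[0]-40)]; print('handle',len(L),np.median(L,0) if len(L) else 0, L.max(0) if len(L) else 0)
f=np.load('top.npz');P=cloud(f)
for uv in [(400,248),(390,152),(350,132),(444,163),(438,232),(471,240),(312,248)]: print(uv,P[uv[1],uv[0]].round())
```

```text
k [ 599.75592204 -178.34951659  113.82478884]
top knob 249 [ 601.76086121 -179.47311961  114.56032391] ((602.0638427734375, -179.6708221435547), 18.469772338867188)
housing 1697 ((595.8305053710938, -178.0416717529297), (111.27458190917969, 123.11656188964844), 81.54544830322266)
base ((620.7503662109375, -171.9468231201172), (275.72174072265625, 385.9385681152344), 0.3718406558036804)
handle 45 [ 503.54727062 -212.95982712  109.11753771] [ 509.92551668 -206.17467498  115.50131189]
scene knob 201 [ 602.97891114 -181.28882636  113.25350079] ((601.6412963867188, -181.0620880126953), 18.278972625732422)
housing 1419 ((590.7462158203125, -179.12039184570312), (109.84449005126953, 133.7757568359375), 81.85113525390625)
base ((642.0700073242188, -177.4364471435547), (283.7846984863281, 361.29095458984375), 6.919730186462402)
handle 51 [ 506.63759831 -215.36378643  106.0924449 ] [ 511.51145982 -207.71822463  112.09889202]
(400, 248) [ 503. -213.  111.]
(390, 152) [ 725. -203.   24.]
(350, 132) [ 749. -110.   93.]
(444, 163) [ 700. -322.   34.]
(438, 232) [ 549. -315.   -2.]
(471, 240) [ 530. -378.   32.]
(312, 248) [504. -33.  21.]
```

>>> send_rows([
  [0.812,0.72,0.02,0,0,0,0.32],
  [0.812,0.72,0.02,0,0,0,0.32],
  [0.812,0.72,0.02,0,0,0,0.32],
  [0.812,0.72,0.02,0,0,0,0.32],
  [0.812,0.72,0.02,0,0,0,0.32],
  [0.812,0.72,0.02,0,0,0,0.32],
  [0.812,0.72,0.02,0,0,0,0.32],
  [0.812,0.72,0.02,0,0,0,0.32],
  [0.812,0.72,0.02,0,0,0,0.32],
  [0.812,0.72,0.02,0,0,0,0.32],
  [0.812,0.72,0.02,0,0,0,0.32],
  [0.812,0.72,0.02,0,0,0,0.32],
], squeeze=30)

```text
time_s: 1.6
ee_pos: [601.0, -181.6, 224.0]
ee_rot: [180.0, 0.0, 19.8]
force: [-0.4, 0.4, -0.4]
gripper_width: 60.4
gripper_force: 0.0
```

Run:
```python
from h import *
from scipy.spatial.transform import Rotation as Ro
s=env.state(); w=eyes.grab_frame('wrist'); save('w1',w)
print(s['time_s'],s['ee_pos'],s['ee_rot'],s['qpos'],s['force'],s['torque'],s['gripper_width'])
T=np.array(w['T_tool_cam']); R=Ro.from_euler('xyz',s['ee_rot'],degrees=True).as_matrix()
Rc=R@T[:3,:3]; tc=R@T[:3,3]+s['ee_pos']
w2=dict(w); w2['R']=Rc.T; w2['t']=-Rc.T@tc
P=cloud(w2); d=np.hypot(P[...,0]-602,P[...,1]+180)
K=P[(abs(P[...,2]-114)<4)&(d<30)].astype(np.float32)
print(len(K), K.mean(0), cv2.minEnclosingCircle(K[:,:2]))
L=P[(P[...,2]>85)&(P[...,2]<118)&(d>60)&(d<130)&(P[...,0]<570)]
print('h',len(L), np.median(L,0) if len(L) else 0)
```

```text
1.6 [ 601.03041832 -181.55067211  223.97954144] [1.79997245e+02 3.33084492e-02 1.98443682e+01] [-1.78452232e+01  2.28300526e+01  8.12798059e+01 -2.32428063e-02
  7.59148166e+01  5.23160691e+01] [-0.41170798  0.4155555  -0.35298149] [ 0.00690503 -0.01448418  0.02823619] 60.407085279423384Traceback (most recent call last):
  File "<stdin>", line 10, in <module>
cv2.error: OpenCV(4.12.0) /io/opencv/modules/imgproc/src/shapedescr.cpp:201: error: (-215:Assertion failed) count >= 0 && (depth == CV_32F || depth == CV_32S) in function 'minEnclosingCircle'
```

View pics/w1.png

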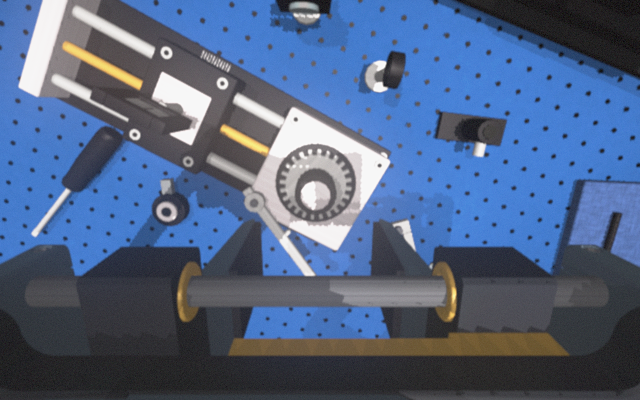

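The wrist view shows the knob top at about (317,195), between the finger lines at columns 250 and 385. The point mask came out empty, so I'll check the transform.

```bash
cat >> h.py <<'E'
from scipy.spatial.transform import Rotation as Ro
def wrist():
    s=env.state(); w=dict(eyes.grab_frame('wrist'))
    T=np.array(w['T_tool_cam']); R=Ro.from_euler('xyz',s['ee_rot'],degrees=True).as_matrix()
    Rc=R@T[:3,:3]; tc=R@T[:3,3]+s['ee_pos']
    w['R']=Rc.T; w['t']=-Rc.T@tc
    return s,w
E
python3 - <<'E'
from h import *
s,w=wrist(); print(np.array(w['T_tool_cam']).round(3),w['fx'],w['cx'],w['cy'])
P=cloud(w)
for u,v in [(317,195),(315,180),(300,195),(330,195),(290,170),(340,130)]: print(u,v,w['depth'][v,u],P[v,u].round(1))
# ray of knob's shiny top centre to z=114
g=cv2.cvtColor(w['pixels'],cv2.COLOR_RGB2GRAY); cv2.imwrite('pics/w1crop.png',cv2.resize(g[130:230,260:400],None,fx=5,fy=5))
E
```

```text
[[-0.00000e+00 -9.63000e-01 -2.70000e-01  7.70970e+01]
 [ 1.00000e+00 -0.00000e+00 -1.00000e-03 -1.19000e+00]
 [ 1.00000e-03 -2.70000e-01  9.63000e-01 -1.70929e+02]
 [ 0.00000e+00  0.00000e+00  0.00000e+00  1.00000e+00]] 336.2640530045445 316.42183972678106 198.96691819733465
317 195 288.5217 [ 602.9 -179.9  116.3]
315 180 287.20905 [ 614.3 -174.   114.1]
300 195 291.00156 [ 597.4 -166.3  113.9]
330 195 291.00452 [ 606.2 -190.7  113.9]
290 170 322.37915 [ 607.6 -150.7   77.1]
340 130 373.84653 [ 656.3 -188.    14.3]
```

View pics/w1crop.png

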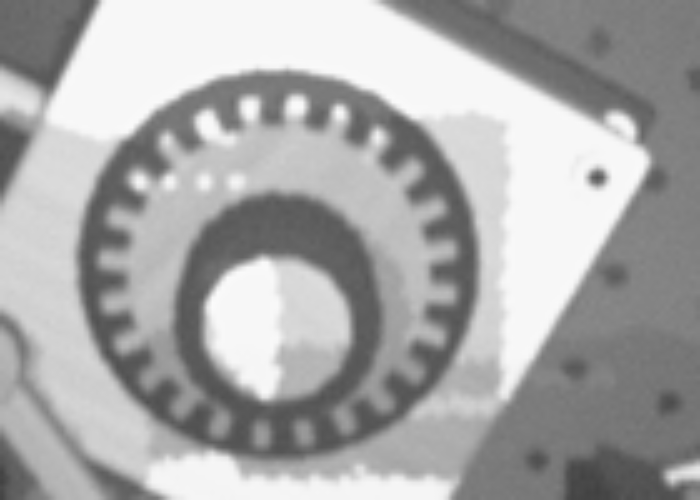

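The crop puts the knob cap centre at about wrist pixel (315.6,195.6), which is world (602,-179).

>>> send_rows([
  [0.002,0.004,-0.1,0,0,0,0.1],
  [0.002,0.004,-0.2,0,0,0,0.1],
  [0.002,0.004,-0.25,0,0,0,0.1],
  [0.002,0.004,-0.274,0,0,0,0.1],
  [0.002,0.004,-0.274,0,0,0,0.1],
  [0.002,0.004,-0.274,0,0,0,0.1],
])

```text
time_s: 2.45
ee_pos: [603.9, -179.1, 88.5]
ee_rot: [179.9, -0.1, 19.9]
force: [-0.6, -0.1, -0.1]
gripper_width: 50.1
gripper_force: 0.0
```

>>> send_rows([
  [0,0,0,0,0,0,-1],
  [0,0,0,0,0,0,-1],
  [0,0,0,0,0,0,-1],
  [0,0,0,0,0,0,-1],
  [0,0,0,0,0,0,-1],
])

```text
time_s: 3.08
ee_pos: [603.7, -179.3, 88.0]
ee_rot: [179.9, -0.1, 19.9]
force: [-1.1, -2.4, 5.3]
gripper_width: 35.4
gripper_force: 30.0
```

```bash
cat > st.py <<'E'
from h import *
s=env.state(); print(round(s['time_s'],2),s['ee_pos'].round(2),'rot',s['ee_rot'].round(2),'q',s['qpos'].round(1),'F',s['force'].round(2),'T',s['torque'].round(3),round(s['gripper_width'],1),round(s['gripper_force'],1),'e6',s['effort'][5].round(3))
E
python3 st.py
```

```text
3.08 [ 603.74 -179.25   88.  ] rot [ 1.7987e+02 -9.0000e-02  1.9940e+01] q [-17.6  28.7  92.2  -0.1  58.9  52.5] F [-1.08 -2.4   5.33] T [-0.517 -0.018  0.057] 35.4 30.0 e6 0.013
```

>>> send_rows([
  [-0.002,0,0,0,0,0.067,-1],
  [-0.003,0,0,0,0,0.067,-1],
])

```text
time_s: 3.32
ee_pos: [603.5, -179.1, 88.0]
ee_rot: [179.8, -0.2, 23.9]
force: [4.5, -2.4, 4.7]
gripper_width: 34.9
gripper_force: 30.0
```

```bash
python3 st.py
```

```text
3.33 [ 603.53 -179.1    88.01] rot [179.81  -0.23  23.9 ] q [-17.6  28.6  92.4   0.   58.7  48.5] F [ 4.47 -2.42  4.72] T [-0.389 -0.776 -0.021] 34.9 30.0 e6 -0.125
```

>>> send_rows([
  [0,0,0,0,0,0.067,-1],
  [0,0,0,0,0,0.067,-1],
])

```text
time_s: 3.58
ee_pos: [603.5, -179.0, 88.0]
ee_rot: [179.8, -0.2, 27.9]
force: [3.7, -1.1, 5.1]
gripper_width: 35.2
gripper_force: 30.0
```

```bash
python3 st.py
```

```text
3.58 [ 603.45 -178.98   88.02] rot [179.81  -0.21  27.87] q [-17.6  28.6  92.4   0.   58.7  44.5] F [ 3.67 -1.08  5.13] T [-0.35  -0.782  0.02 ] 35.2 30.0 e6 -0.103
```

>>> send_rows([
  [0,0,0,0,0,0.067,-1],
  [0,0,0,0,0,0.067,-1],
])

```text
time_s: 3.82
ee_pos: [603.4, -178.8, 88.0]
ee_rot: [179.8, -0.2, 31.9]
force: [4.5, -2.0, 5.1]
gripper_width: 35.7
gripper_force: 30.0
```

```bash
python3 st.py
```

```text
3.83 [ 603.39 -178.83   87.99] rot [179.82  -0.19  31.88] q [-17.6  28.6  92.4   0.   58.7  40.5] F [ 4.5  -1.99  5.15] T [-0.316 -0.748 -0.039] 35.7 30.0 e6 -0.133
```

>>> send_rows([
  [0,0,0,0,0,0.067,-1],
  [0,0,0,0,0,0.067,-1],
])

```text
time_s: 4.08
ee_pos: [603.2, -178.7, 88.0]
ee_rot: [179.8, -0.2, 35.9]
force: [3.6, -1.3, 5.6]
gripper_width: 35.3
gripper_force: 30.0
```

```bash
python3 st.py
```

```text
4.08 [ 603.21 -178.73   88.01] rot [ 1.7982e+02 -1.7000e-01  3.5910e+01] q [-17.6  28.6  92.4   0.   58.8  36.5] F [ 3.6  -1.34  5.55] T [-0.241 -0.749  0.036] 35.3 30.0 e6 -0.048
```

>>> send_rows([
  [0,0,0,0,0,0.067,-1],
  [0,0,0,0,0,0.067,-1],
])

```text
time_s: 4.32
ee_pos: [603.2, -178.6, 88.0]
ee_rot: [179.8, -0.2, 39.9]
force: [3.3, -1.2, 5.2]
gripper_width: 35.7
gripper_force: 30.0
```

```bash
python3 st.py
```

```text
4.33 [ 603.15 -178.61   88.04] rot [ 1.7983e+02 -1.6000e-01  3.9900e+01] q [-17.6  28.6  92.4   0.1  58.8  32.5] F [ 3.35 -1.21  5.17] T [-0.35  -0.81  -0.055] 35.7 30.0 e6 -0.188
```

>>> send_rows([
  [0,0,0,0,0,0.067,-1],
  [0,0,0,0,0,0.067,-1],
])

```text
time_s: 4.58
ee_pos: [603.1, -178.5, 88.0]
ee_rot: [179.8, -0.2, 43.9]
force: [3.4, -0.9, 5.3]
gripper_width: 35.3
gripper_force: 30.0
```

```bash
python3 st.py
```

```text
4.58 [ 603.07 -178.49   88.02] rot [ 1.7983e+02 -1.5000e-01  4.3910e+01] q [-17.6  28.6  92.4   0.1  58.8  28.5] F [ 3.44 -0.9   5.26] T [-0.308 -0.811 -0.163] 35.3 30.0 e6 -0.28
```

>>> send_rows([
  [0,0,0,0,0,0.067,-1],
  [0,0,0,0,0,0.067,-1],
])

```text
time_s: 4.82
ee_pos: [602.9, -178.4, 88.0]
ee_rot: [179.8, -0.1, 48.0]
force: [3.9, -0.2, 5.8]
gripper_width: 35.3
gripper_force: 30.0
```

```bash
python3 st.py
```

```text
4.83 [ 602.9  -178.37   88.01] rot [ 1.7984e+02 -1.3000e-01  4.7960e+01] q [-17.6  28.6  92.4   0.1  58.8  24.4] F [ 3.88 -0.17  5.79] T [-0.141 -0.721  0.012] 35.3 30.0 e6 -0.033
```

>>> send_rows([
  [0,0,0,0,0,0.067,-1],
  [0,0,0,0,0,0.067,-1],
])

```text
time_s: 5.08
ee_pos: [602.8, -178.3, 88.0]
ee_rot: [179.9, -0.1, 52.0]
force: [3.9, 0.3, 6.7]
gripper_width: 35.5
gripper_force: 30.0
```

```bash
python3 st.py
```

```text
5.08 [ 602.81 -178.27   88.03] rot [ 1.7986e+02 -1.2000e-01  5.1960e+01] q [-17.6  28.6  92.4   0.1  58.8  20.4] F [3.86 0.28 6.71] T [-0.086 -0.689 -0.044] 35.5 30.0 e6 -0.143
```

>>> send_rows([
  [0,0,0,0,0,0.067,-1],
  [0,0,0,0,0,0.067,-1],
])

```text
time_s: 5.32
ee_pos: [602.7, -178.2, 88.0]
ee_rot: [179.9, -0.1, 56.0]
force: [1.8, 0.3, 6.9]
gripper_width: 35.4
gripper_force: 30.0
```

```bash
python3 st.py
```

```text
5.33 [ 602.69 -178.17   88.01] rot [ 1.7986e+02 -1.2000e-01  5.5980e+01] q [-17.6  28.6  92.4   0.1  58.8  16.4] F [1.83 0.29 6.88] T [-0.162 -0.714 -0.128] 35.4 30.0 e6 -0.215
```

>>> send_rows([
  [0,0,0,0,0,0.067,-1],
  [0,0,0,0,0,0.067,-1],
])

```text
time_s: 5.58
ee_pos: [602.6, -178.1, 88.0]
ee_rot: [179.9, -0.1, 60.0]
force: [2.0, 0.3, 7.0]
gripper_width: 35.4
gripper_force: 30.0
```

```bash
python3 st.py
```

```text
5.58 [ 602.59 -178.13   88.03] rot [ 1.7986e+02 -1.1000e-01  5.9960e+01] q [-17.6  28.6  92.5   0.1  58.8  12.4] F [1.96 0.27 7.01] T [-0.214 -0.725 -0.29 ] 35.4 30.0 e6 -0.369
```

>>> send_rows([
  [0,0,0,0,0,0.05,-1],
  [0,0,0,0,0,0.05,-1],
])

```text
time_s: 5.82
ee_pos: [602.5, -178.1, 88.0]
ee_rot: [179.9, -0.1, 62.9]
force: [2.2, 0.7, 7.1]
gripper_width: 35.6
gripper_force: 30.0
```

```bash
python3 st.py
```

```text
5.83 [ 602.48 -178.12   88.02] rot [ 1.7987e+02 -1.1000e-01  6.2930e+01] q [-17.6  28.6  92.5   0.1  58.8   9.5] F [2.21 0.66 7.1 ] T [-0.251 -0.716 -0.363] 35.6 30.0 e6 -0.494
```

>>> send_rows([
  [0,0,0,0,0,0.05,-1],
  [0,0,0,0,0,0.05,-1],
])

```text
time_s: 6.08
ee_pos: [602.4, -177.9, 87.9]
ee_rot: [179.9, -0.1, 65.9]
force: [1.3, 0.4, 6.4]
gripper_width: 35.2
gripper_force: 30.1
```

```bash
python3 st.py
```

```text
6.08 [ 602.38 -177.94   87.92] rot [ 1.7989e+02 -1.2000e-01  6.5900e+01] q [-17.6  28.6  92.5   0.1  58.8   6.5] F [1.25 0.36 6.41] T [-0.205 -0.762 -0.513] 35.2 30.1 e6 -0.606
```

>>> send_rows([
  [0,0,0,0,0,0.033,-1],
  [0,0,0,0,0,0.033,-1],
])

```text
time_s: 6.32
ee_pos: [602.3, -177.7, 87.8]
ee_rot: [179.9, -0.1, 67.9]
force: [2.7, 0.9, 6.6]
gripper_width: 35.4
gripper_force: 30.0
```

```bash
python3 st.py
```

```text
6.33 [ 602.27 -177.71   87.79] rot [ 1.7992e+02 -1.3000e-01  6.7860e+01] q [-17.6  28.6  92.5   0.1  58.9   4.5] F [2.71 0.88 6.57] T [-0.009 -0.682 -0.549] 35.4 30.0 e6 -0.611
```

Torque has passed 0.5 N m with no drop, so this is the home stop. Only one click was passed on the way. Now clockwise.

>>> send_rows([
  [0,0,0,0,0,-0.117,-1],
  [0,0,0,0,0,-0.233,-1],
  [0,0,0,0,0,-0.3,-1],
  [0,0,0,0,0,-0.3,-1],
])

```text
time_s: 6.82
ee_pos: [603.0, -177.9, 87.8]
ee_rot: [179.9, -0.2, 49.9]
force: [4.1, 0.0, 4.9]
gripper_width: 35.4
gripper_force: 30.0
```

```bash
python3 st.py
```

```text
6.83 [ 602.96 -177.92   87.78] rot [ 1.7988e+02 -1.6000e-01  4.9940e+01] q [-17.5  28.6  92.4   0.1  58.8  22.5] F [4.05 0.03 4.94] T [ 0.151 -0.644  0.042] 35.4 30.0 e6 0.106
```

>>> send_rows([
  [0,0,0,0,0,-0.067,-1],
  [0,0,0,0,0,-0.067,-1],
])

```text
time_s: 7.08
ee_pos: [603.1, -178.0, 87.8]
ee_rot: [179.9, -0.2, 45.9]
force: [4.8, 0.0, 5.6]
gripper_width: 35.2
gripper_force: 30.0
```

```bash
python3 st.py
```

```text
7.08 [ 603.09 -178.05   87.78] rot [ 1.7988e+02 -1.7000e-01  4.5920e+01] q [-17.5  28.6  92.4   0.1  58.8  26.5] F [4.84 0.02 5.65] T [ 0.206 -0.674 -0.023] 35.2 30.0 e6 0.107
```

>>> send_rows([
  [0,0,0,0,0,-0.067,-1],
  [0,0,0,0,0,-0.067,-1],
])

```text
time_s: 7.32
ee_pos: [603.2, -178.2, 87.8]
ee_rot: [179.9, -0.2, 41.9]
force: [5.1, -0.7, 5.8]
gripper_width: 35.5
gripper_force: 30.0
```

```bash
python3 st.py
```

```text
7.33 [ 603.24 -178.19   87.76] rot [179.87  -0.19  41.9 ] q [-17.6  28.6  92.4   0.1  58.8  30.5] F [ 5.13 -0.7   5.84] T [ 0.102 -0.682  0.047] 35.5 30.0 e6 0.107
```

>>> send_rows([
  [0,0,0,0,0,-0.067,-1],
  [0,0,0,0,0,-0.067,-1],
])

```text
time_s: 7.58
ee_pos: [603.4, -178.3, 87.8]
ee_rot: [179.9, -0.2, 37.9]
force: [5.8, -1.3, 4.2]
gripper_width: 35.5
gripper_force: 30.0
```

```bash
python3 st.py
```

```text
7.58 [ 603.38 -178.29   87.77] rot [179.86  -0.2   37.88] q [-17.6  28.6  92.4   0.1  58.8  34.5] F [ 5.84 -1.26  4.24] T [ 0.057 -0.769 -0.024] 35.5 30.0 e6 0.108
```

>>> send_rows([
  [0,0,0,0,0,-0.067,-1],
  [0,0,0,0,0,-0.067,-1],
])

```text
time_s: 7.82
ee_pos: [603.5, -178.4, 87.8]
ee_rot: [179.9, -0.2, 33.9]
force: [5.3, -1.1, 5.3]
gripper_width: 35.2
gripper_force: 30.0
```

```bash
python3 st.py
```

```text
7.83 [ 603.49 -178.43   87.77] rot [179.85  -0.22  33.86] q [-17.6  28.6  92.4   0.1  58.7  38.5] F [ 5.32 -1.1   5.33] T [ 0.048 -0.865 -0.007] 35.2 30.0 e6 0.108
```

>>> send_rows([
  [0,0,0,0,0,-0.067,-1],
  [0,0,0,0,0,-0.067,-1],
])

```text
time_s: 8.07
ee_pos: [603.6, -178.6, 87.8]
ee_rot: [179.8, -0.2, 29.8]
force: [5.7, -1.2, 4.0]
gripper_width: 35.4
gripper_force: 30.0
```

```bash
python3 st.py
```

```text
8.07 [ 603.6  -178.61   87.8 ] rot [179.85  -0.23  29.84] q [-17.6  28.6  92.4   0.1  58.7  42.6] F [ 5.66 -1.18  3.98] T [-0.016 -0.92  -0.025] 35.4 30.0 e6 0.108
```

>>> send_rows([
  [0,0,0,0,0,-0.067,-1],
  [0,0,0,0,0,-0.067,-1],
])

```text
time_s: 8.32
ee_pos: [603.7, -178.8, 87.8]
ee_rot: [179.8, -0.2, 25.8]
force: [5.6, -2.5, 3.7]
gripper_width: 35.3
gripper_force: 30.0
```

```bash
python3 st.py
```

```text
8.32 [ 603.7  -178.75   87.8 ] rot [179.84  -0.25  25.82] q [-17.6  28.6  92.4   0.1  58.7  46.6] F [ 5.57 -2.47  3.67] T [-0.14  -0.983  0.043] 35.3 30.0 e6 0.109
```

>>> send_rows([
  [0,0,0,0,0,-0.067,-1],
  [0,0,0,0,0,-0.067,-1],
])

```text
time_s: 8.57
ee_pos: [603.8, -178.9, 87.8]
ee_rot: [179.8, -0.3, 21.8]
force: [6.1, -3.2, 3.9]
gripper_width: 35.4
gripper_force: 30.0
```

```bash
python3 st.py
```

```text
8.57 [ 603.77 -178.92   87.8 ] rot [179.84  -0.26  21.8 ] q [-17.6  28.6  92.4   0.   58.7  50.6] F [ 6.06 -3.2   3.89] T [-0.197 -1.006  0.03 ] 35.4 30.0 e6 0.086
```

>>> send_rows([
  [0,0,0,0,0,-0.067,-1],
  [0,0,0,0,0,-0.067,-1],
])

```text
time_s: 8.82
ee_pos: [603.9, -179.1, 87.8]
ee_rot: [179.8, -0.3, 17.8]
force: [5.7, -3.8, 4.4]
gripper_width: 35.6
gripper_force: 30.0
```

```bash
python3 st.py
```

```text
8.82 [ 603.86 -179.07   87.84] rot [179.84  -0.28  17.79] q [-17.6  28.6  92.4   0.   58.7  54.6] F [ 5.74 -3.83  4.36] T [-0.246 -1.004  0.021] 35.6 30.0 e6 0.072
```

>>> send_rows([
  [0,0,0,0,0,-0.067,-1],
  [0,0,0,0,0,-0.067,-1],
])

```text
time_s: 9.07
ee_pos: [603.9, -179.2, 87.8]
ee_rot: [179.8, -0.3, 13.8]
force: [6.5, -2.7, 4.5]
gripper_width: 35.2
gripper_force: 30.0
```

```bash
python3 st.py
```

```text
9.07 [ 603.88 -179.25   87.82] rot [179.84  -0.29  13.78] q [-17.6  28.6  92.4   0.   58.7  58.6] F [ 6.46 -2.72  4.47] T [-0.356 -1.058  0.075] 35.2 30.0 e6 0.148
```

>>> send_rows([
  [0,0,0,0,0,-0.067,-1],
  [0,0,0,0,0,-0.067,-1],
])

```text
time_s: 9.32
ee_pos: [603.9, -179.4, 87.9]
ee_rot: [179.8, -0.3, 9.8]
force: [6.3, -4.3, 4.2]
gripper_width: 35.2
gripper_force: 30.0
```

```bash
python3 st.py
```

```text
9.32 [ 603.9  -179.4    87.85] rot [179.84  -0.3    9.78] q [-17.6  28.6  92.4  -0.   58.7  62.6] F [ 6.32 -4.29  4.22] T [-0.251 -1.077  0.153] 35.2 30.0 e6 0.292
```

>>> send_rows([
  [0,0,0,0,0,-0.05,-1],
  [0,0,0,0,0,-0.05,-1],
])

```text
time_s: 9.57
ee_pos: [604.0, -179.6, 87.9]
ee_rot: [179.8, -0.3, 6.8]
force: [5.3, -4.7, 3.1]
gripper_width: 35.4
gripper_force: 30.0
```

```bash
python3 st.py
```

```text
9.57 [ 603.96 -179.59   87.87] rot [179.84  -0.32   6.78] q [-17.6  28.6  92.4  -0.   58.7  65.6] F [ 5.32 -4.71  3.13] T [-0.384 -1.104  0.109] 35.4 30.0 e6 0.158
```

>>> send_rows([
  [0,0,0,0,0,-0.05,-1],
  [0,0,0,0,0,-0.05,-1],
])

```text
time_s: 9.82
ee_pos: [604.0, -179.7, 87.8]
ee_rot: [179.8, -0.3, 3.8]
force: [6.5, -4.7, 2.8]
gripper_width: 35.3
gripper_force: 30.0
```

```bash
python3 st.py
```

```text
9.82 [ 604.01 -179.73   87.85] rot [179.85  -0.33   3.76] q [-17.6  28.6  92.4  -0.   58.6  68.6] F [ 6.48 -4.74  2.84] T [-0.478 -1.042  0.007] 35.3 30.0 e6 0.106
```

>>> send_rows([
  [0,0,0,0,0,-0.05,-1],
  [0,0,0,0,0,-0.05,-1],
])

```text
time_s: 10.07
ee_pos: [604.0, -179.8, 87.8]
ee_rot: [179.9, -0.3, 0.8]
force: [6.4, -5.0, 3.7]
gripper_width: 35.3
gripper_force: 30.0
```

```bash
python3 st.py
```

```text
10.07 [ 604.01 -179.81   87.82] rot [179.85  -0.34   0.77] q [-17.6  28.6  92.4  -0.   58.6  71.6] F [ 6.36 -4.95  3.69] T [-0.625 -1.082  0.016] 35.3 30.0 e6 0.088
```

>>> send_rows([
  [0,0,0,0,0,-0.05,-1],
  [0,0,0,0,0,-0.05,-1],
])

```text
time_s: 10.32
ee_pos: [604.0, -180.0, 87.8]
ee_rot: [179.9, -0.3, -2.2]
force: [6.3, -6.1, 2.8]
gripper_width: 35.2
gripper_force: 30.0
```

```bash
python3 st.py
```

```text
10.32 [ 604.01 -179.97   87.84] rot [179.85  -0.35  -2.22] q [-17.6  28.6  92.4  -0.1  58.6  74.6] F [ 6.28 -6.1   2.76] T [-0.633 -1.094  0.121] 35.2 30.0 e6 0.162
```

>>> send_rows([
  [0,0,0,0,0,-0.05,-1],
  [0,0,0,0,0,-0.05,-1],
])

```text
time_s: 10.58
ee_pos: [604.0, -180.1, 87.8]
ee_rot: [179.9, -0.4, -5.2]
force: [5.3, -5.9, 3.9]
gripper_width: 35.5
gripper_force: 30.0
```

```bash
python3 st.py
```

```text
10.57 [ 604.   -180.08   87.85] rot [179.86  -0.36  -5.2 ] q [-17.6  28.6  92.4  -0.1  58.6  77.6] F [ 5.33 -5.87  3.93] T [-0.548 -1.122  0.186] 35.5 30.0 e6 0.262
```

>>> send_rows([
  [0,0,0,0,0,-0.05,-1],
  [0,0,0,0,0,-0.05,-1],
])

```text
time_s: 10.82
ee_pos: [604.0, -180.2, 87.8]
ee_rot: [179.9, -0.4, -8.2]
force: [5.7, -5.9, 2.3]
gripper_width: 35.7
gripper_force: 30.0
```

```bash
python3 st.py
```

```text
10.82 [ 603.99 -180.19   87.84] rot [179.86  -0.36  -8.2 ] q [-17.6  28.6  92.4  -0.1  58.6  80.6] F [ 5.74 -5.89  2.33] T [-0.727 -1.147  0.137] 35.7 30.0 e6 0.171
```

>>> send_rows([
  [0,0,0,0,0,-0.05,-1],
  [0,0,0,0,0,-0.05,-1],
])

```text
time_s: 11.08
ee_pos: [604.0, -180.4, 87.9]
ee_rot: [179.9, -0.4, -11.2]
force: [5.4, -6.6, 4.0]
gripper_width: 35.2
gripper_force: 30.0
```

```bash
python3 st.py
```

```text
11.07 [ 604.02 -180.36   87.85] rot [179.87  -0.38 -11.22] q [-17.6  28.6  92.4  -0.1  58.6  83.6] F [ 5.4  -6.6   3.97] T [-0.797 -0.985  0.032] 35.2 30.0 e6 0.119
```

>>> send_rows([
  [0,0,0,0,0,-0.05,-1],
  [0,0,0,0,0,-0.05,-1],
])

```text
time_s: 11.32
ee_pos: [604.0, -180.5, 87.9]
ee_rot: [179.9, -0.4, -14.2]
force: [6.8, -7.1, 3.1]
gripper_width: 35.8
gripper_force: 30.0
```

```bash
python3 st.py
```

```text
11.32 [ 603.99 -180.49   87.86] rot [179.88  -0.39 -14.22] q [-17.6  28.6  92.4  -0.1  58.6  86.6] F [ 6.83 -7.11  3.06] T [-0.849 -1.086  0.024] 35.8 30.0 e6 0.087
```

>>> send_rows([
  [0,0,0,0,0,-0.05,-1],
  [0,0,0,0,0,-0.05,-1],
])

```text
time_s: 11.58
ee_pos: [603.9, -180.6, 87.9]
ee_rot: [179.9, -0.4, -17.2]
force: [5.7, -7.3, 1.9]
gripper_width: 35.1
gripper_force: 30.0
```

```bash
python3 st.py
```

```text
11.57 [ 603.94 -180.63   87.85] rot [179.88  -0.39 -17.2 ] q [-17.6  28.6  92.4  -0.1  58.6  89.6] F [ 5.72 -7.31  1.89] T [-0.935 -1.133  0.096] 35.1 30.0 e6 0.166
```

>>> send_rows([
  [0,0,0,0,0,-0.05,-1],
  [0,0,0,0,0,-0.05,-1],
])

```text
time_s: 11.82
ee_pos: [603.9, -180.7, 87.8]
ee_rot: [179.9, -0.4, -20.2]
force: [5.5, -6.9, 3.1]
gripper_width: 35.3
gripper_force: 30.0
```

```bash
python3 st.py
```

```text
11.82 [ 603.91 -180.73   87.84] rot [179.89  -0.4  -20.18] q [-17.6  28.6  92.4  -0.1  58.6  92.6] F [ 5.47 -6.93  3.1 ] T [-0.887 -1.168  0.2  ] 35.3 30.0 e6 0.267
```

>>> send_rows([
  [0,0,0,0,0,-0.05,-1],
  [0,0,0,0,0,-0.05,-1],
])

```text
time_s: 12.08
ee_pos: [603.9, -180.9, 87.9]
ee_rot: [179.9, -0.4, -23.2]
force: [5.8, -8.3, 3.0]
gripper_width: 35.6
gripper_force: 30.0
```

```bash
python3 st.py
```

```text
12.07 [ 603.87 -180.87   87.86] rot [179.9   -0.41 -23.19] q [-17.6  28.6  92.4  -0.2  58.6  95.6] F [ 5.76 -8.28  3.05] T [-1.01  -1.077  0.119] 35.6 30.0 e6 0.213
```

>>> send_rows([
  [0,0,0,0,0,-0.05,-1],
  [0,0,0,0,0,-0.05,-1],
])

```text
time_s: 12.32
ee_pos: [603.8, -181.0, 87.9]
ee_rot: [179.9, -0.4, -26.2]
force: [5.8, -8.3, 2.7]
gripper_width: 35.6
gripper_force: 30.0
```

```bash
python3 st.py
```

```text
12.32 [ 603.85 -181.02   87.85] rot [179.91  -0.41 -26.21] q [-17.7  28.6  92.4  -0.2  58.6  98.7] F [ 5.79 -8.3   2.67] T [-1.094 -0.994  0.02 ] 35.6 30.0 e6 0.094
```

>>> send_rows([
  [0,0,0,0,0,-0.05,-1],
  [0,0,0,0,0,-0.05,-1],
])

```text
time_s: 12.58
ee_pos: [603.8, -181.1, 87.8]
ee_rot: [179.9, -0.4, -29.2]
force: [5.6, -7.9, 2.5]
gripper_width: 35.6
gripper_force: 30.0
```

```bash
python3 st.py
```

```text
12.57 [ 603.78 -181.14   87.84] rot [179.92  -0.41 -29.21] q [-17.7  28.6  92.4  -0.2  58.6 101.6] F [ 5.64 -7.85  2.5 ] T [-1.172 -1.026  0.102] 35.6 30.0 e6 0.088
```

>>> send_rows([
  [0,0,0,0,0,-0.05,-1],
  [0,0,0,0,0,-0.05,-1],
])

```text
time_s: 12.82
ee_pos: [603.7, -181.2, 87.9]
ee_rot: [179.9, -0.4, -32.2]
force: [3.6, -8.7, 2.7]
gripper_width: 35.0
gripper_force: 30.0
```

```bash
python3 st.py
```

```text
12.82 [ 603.7  -181.24   87.88] rot [179.92  -0.42 -32.19] q [-17.7  28.6  92.4  -0.2  58.6 104.6] F [ 3.61 -8.69  2.72] T [-1.18  -1.049  0.154] 35.0 30.0 e6 0.176
```

>>> send_rows([
  [0,0,0,0,0,-0.05,-1],
  [0,0,0,0,0,-0.05,-1],
])

```text
time_s: 13.08
ee_pos: [603.6, -181.3, 87.8]
ee_rot: [179.9, -0.4, -35.2]
force: [3.6, -8.1, 3.2]
gripper_width: 35.6
gripper_force: 30.0
```

```bash
python3 st.py
```

```text
13.07 [ 603.63 -181.33   87.85] rot [179.93  -0.42 -35.17] q [-17.7  28.6  92.4  -0.2  58.6 107.6] F [ 3.65 -8.12  3.16] T [-1.274 -1.088  0.206] 35.6 30.0 e6 0.26
```

>>> send_rows([
  [0,0,0,0,0,-0.05,-1],
  [0,0,0,0,0,-0.05,-1],
])

```text
time_s: 13.32
ee_pos: [603.6, -181.4, 87.9]
ee_rot: [179.9, -0.4, -38.2]
force: [4.2, -9.1, 2.8]
gripper_width: 35.5
gripper_force: 30.0
```

```bash
python3 st.py
```

```text
13.32 [ 603.56 -181.45   87.86] rot [179.94  -0.43 -38.17] q [-17.7  28.6  92.4  -0.2  58.6 110.6] F [ 4.19 -9.12  2.76] T [-1.334 -1.037  0.122] 35.5 30.0 e6 0.236
```

>>> send_rows([
  [0,0,0,0,0,-0.05,-1],
  [0,0,0,0,0,-0.05,-1],
])

```text
time_s: 13.58
ee_pos: [603.5, -181.6, 87.9]
ee_rot: [180.0, -0.4, -41.2]
force: [4.0, -8.5, 4.0]
gripper_width: 35.4
gripper_force: 30.0
```

```bash
python3 st.py
```

```text
13.57 [ 603.52 -181.59   87.86] rot [179.95  -0.43 -41.2 ] q [-17.7  28.6  92.4  -0.3  58.6 113.7] F [ 4.04 -8.5   3.99] T [-1.438 -0.938  0.08 ] 35.4 30.0 e6 0.105
```

>>> send_rows([
  [0,0,0,0,0,0.03,-1],
  [0,0,0,0,0,0.05,-1],
  [0,0,0,0,0,0.05,-1],
])

```text
time_s: 13.95
ee_pos: [603.6, -181.5, 87.8]
ee_rot: [179.9, -0.4, -38.2]
force: [3.9, -8.8, 2.9]
gripper_width: 35.6
gripper_force: 30.0
```

```bash
python3 st.py
```

```text
13.95 [ 603.58 -181.5    87.84] rot [179.94  -0.43 -38.18] q [-17.7  28.6  92.4  -0.2  58.6 110.6] F [ 3.93 -8.83  2.95] T [-1.293 -0.92   0.003] 35.6 30.0 e6 -0.019
```

>>> send_rows([
  [0,0,0,0,0,0,-0.1],
  [0,0,0,0,0,0,0.1],
  [0,0,0,0,0,0,0.1],
  [0,0,0,0,0,0,0.1],
])

```text
time_s: 14.45
ee_pos: [601.1, -178.1, 86.6]
ee_rot: [180.0, 0.1, -38.1]
force: [0.5, -0.0, -0.5]
gripper_width: 50.3
gripper_force: 0.0
```

```bash
python3 st.py
```

```text
14.45 [ 601.13 -178.14   86.64] rot [ 1.7998e+02  7.0000e-02 -3.8090e+01] q [-17.6  28.6  92.6   0.   58.9 110.5] F [ 0.53 -0.   -0.51] T [ 0.079  0.014 -0.029] 50.3 0.0 e6 0.003
```

Four snaps counted. The torque is zero and the knob is released. Next I'll raise the tool and plan the lever push with shut fingers.

>>> send_rows([
  [0,0,0.05,0,0,0,0.1],
  [0,0,0.12,0,0,0,0.1],
  [-0.1,-0.04,0.24,0,0,0,-1],
  [-0.18,-0.08,0.24,0,0,0,-1],
  [-0.26,-0.08,0.24,0,0,0,-1],
  [-0.26,-0.08,0.24,0,0,0,-1],
  [-0.26,-0.08,0.24,0,0,0,-1],
])

```text
time_s: 15.32
ee_pos: [472.0, -218.6, 207.2]
ee_rot: [-180.0, -0.1, -38.1]
force: [0.4, -0.1, 0.5]
gripper_width: 3.0
gripper_force: 0.0
```

```bash
python3 st.py
python3 - <<'E'
from h import *
s,w=wrist(); save('w2',w); P=cloud(w); P[w['depth']<=0]=0
d=np.hypot(P[...,0]-602,P[...,1]+179.5)
L=P[(P[...,2]>97)&(P[...,2]<116)&(d>65)&(d<140)&(P[...,0]<560)]
print('h',len(L), L.mean(0) if len(L) else 0, L.min(0) if len(L) else 0,L.max(0) if len(L) else 0)
H=P[(abs(P[...,2]-68)<2.5)&(d<82)].astype(np.float32)
print(len(H), cv2.minAreaRect(H[:,:2]) if len(H) else 0)
k=np.array([602.3,-179.5]); a=np.radians(-8.3)
R=np.array([[np.cos(a),-np.sin(a)],[np.sin(a),np.cos(a)]])
print('pivot',k+R@[-43,45])
for q in (0.7,0.6,.5,.4,.3,.2,.1,0.05,0,-.03):
    # rotation ccw by -q from locked
    c=np.array([[np.cos(-q),-np.sin(-q)],[np.sin(-q),np.cos(-q)]])
    h=np.array([-43,45])+c@np.array([0,-105]); t=c@np.array([1,0])
    print(q,'handle',(k+R@h).round(1),'tcp',(k+R@(h-22*t)).round(1),'yaw',round(-8.3-np.degrees(q),1))
E
```

```text
15.32 [ 472.05 -218.58  207.2 ] rot [-1.7998e+02 -5.0000e-02 -3.8100e+01] q [-26.1  13.6  97.3   0.   69.  102. ] F [ 0.42 -0.1   0.46] T [0.041 0.009 0.014] 3.0 0.0 e6 0.001
h 253 [ 504.34045872 -213.49590835  109.06869568] [ 496.59781004 -220.10174246  104.11314124] [ 511.09628062 -205.73379306  112.93256526]Traceback (most recent call last):
  File "<stdin>", line 7, in <module>
cv2.error: OpenCV(4.12.0) /io/opencv/modules/imgproc/src/convhull.cpp:143: error: (-215:Assertion failed) total >= 0 && (depth == CV_32F || depth == CV_32S) in function 'convexHull'
```

View pics/w2.png

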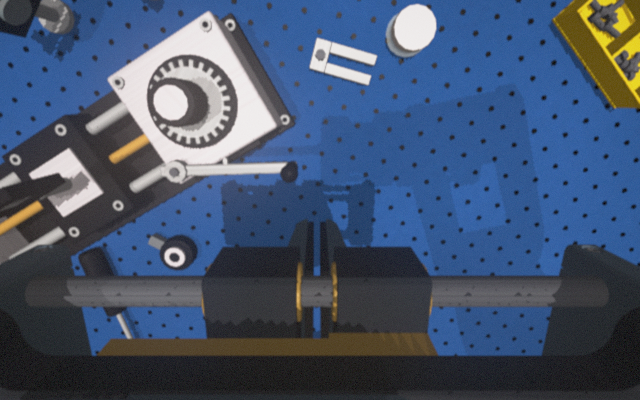

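The wrist view shows the handle ball at (290,170), which is world (504,-213). There's free table on its near side, and the knob and plate are clear.

Run:
```python
import numpy as np
k=np.array([602.3,-179.5]); a=np.radians(-8.3)
rot=lambda a:np.array([[np.cos(a),-np.sin(a)],[np.sin(a),np.cos(a)]])
R=rot(a)
print('pivot',k+R@[-43,45])
o=None
for q in (0.63,.5,.4,.3,.2,.1,0.05,0,-.03):
    c=rot(-q); h=np.array([-43,45])+c@np.array([0,-105]); t=c@np.array([1,0])
    p=k+R@(h-22*t); y=-8.3-np.degrees(q)
    if o is None: o=(p,y); print('start 12mm back', k+R@(h-34*t))
    print(q,'handle',(k+R@h).round(1),'tcp',p.round(1),'yaw',round(y,1),'rel',((p-o[0])/500).round(3),round((y-o[1])/60,3))
```

```text
pivot [ 566.24642012 -128.76402285]
start 12mm back [ 468.49297007 -180.00134327]
0.63 handle [ 492.8 -203.8] tcp [ 477.1 -188.4] yaw -44.4 rel [0. 0.] 0.0
0.5 handle [ 503.1 -212.7] tcp [ 485.6 -199.5] yaw -36.9 rel [ 0.017 -0.022] 0.124
0.4 handle [ 511.8 -218.6] tcp [ 493.  -207.2] yaw -31.2 rel [ 0.032 -0.038] 0.22
0.3 handle [ 521.1 -223.5] tcp [ 501.2 -214.1] yaw -25.5 rel [ 0.048 -0.051] 0.315
0.2 handle [ 530.7 -227.6] tcp [ 510.  -220.1] yaw -19.8 rel [ 0.066 -0.063] 0.411
0.1 handle [ 540.8 -230.6] tcp [ 519.4 -225.3] yaw -14.0 rel [ 0.085 -0.074] 0.506
0.05 handle [ 545.9 -231.8] tcp [ 524.3 -227.5] yaw -11.2 rel [ 0.095 -0.078] 0.554
0 handle [ 551.1 -232.7] tcp [ 529.3 -229.5] yaw -8.3 rel [ 0.105 -0.082] 0.602
-0.03 handle [ 554.2 -233.1] tcp [ 532.4 -230.6] yaw -6.6 rel [ 0.111 -0.084] 0.63
```

>>> send_rows([
  [0.01,0.061,-0.05,0,0,-0.105,-1],
  [0.01,0.061,-0.15,0,0,-0.105,-1],
  [0.01,0.061,-0.22,0,0,-0.105,-1],
  [0.01,0.061,-0.243,0,0,-0.105,-1],
  [0.01,0.061,-0.243,0,0,-0.105,-1],
  [0.01,0.061,-0.243,0,0,-0.105,-1],
])

```text
time_s: 16.12
ee_pos: [477.9, -188.6, 86.8]
ee_rot: [-179.9, -0.2, -44.4]
force: [-0.1, 0.6, 0.2]
gripper_width: 0.1
gripper_force: 0.0
```

>>> send_rows([
  [0.008,-0.011,0,0,0,0.06,-1],
  [0.017,-0.022,0,0,0,0.124,-1],
  [0.025,-0.03,0,0,0,0.17,-1],
  [0.032,-0.038,0,0,0,0.22,-1],
])

```text
time_s: 16.62
ee_pos: [493.4, -207.6, 87.1]
ee_rot: [-180.0, -0.1, -31.1]
force: [-0.1, -0.4, 0.2]
gripper_width: 0.3
gripper_force: 0.3
```

```bash
python3 st.py
```

```text
16.62 [ 493.37 -207.58   87.06] rot [-1.7998e+02 -1.5000e-01 -3.1110e+01] q [-24.   21.3 105.4   0.   53.2  97.1] F [-0.08 -0.42  0.21] T [0.14  0.113 0.006] 0.3 0.3 e6 0.379
```

>>> send_rows([
  [0.008,-0.007,0,0,0,0.048,-1],
  [0.016,-0.013,0,0,0,0.095,-1],
  [0.025,-0.019,0,0,0,0.143,-1],
  [0.034,-0.025,0,0,0,0.191,-1],
  [0.034,-0.025,0,0,0,0.191,-1],
])

```text
time_s: 17.25
ee_pos: [510.5, -220.2, 86.8]
ee_rot: [180.0, -0.2, -19.8]
force: [-0.1, 0.3, -0.1]
gripper_width: 0.7
gripper_force: 0.0
```

```bash
python3 st.py
python3 - <<'E'
from h import *
for n in('scene','top'):
    f=eyes.grab_frame(n); P=cloud(f)
    c=f['R']@np.array([530,-228,100])+f['t']; u=int(f['cx']+f['fx']*c[0]/c[2]); v=int(f['cy']+f['fy']*c[1]/c[2])
    c=cv2.resize(f['pixels'][v-50:v+50,u-70:u+70],None,fx=4,fy=4); cv2.imwrite(f'pics/p1{n}.png',c[...,::-1])
a=[cv2.imread(f'pics/p1{n}.png') for n in('scene','top')]; cv2.imwrite('pics/p1.png',cv2.resize(np.vstack(a),(420,600)))
E
```

```text
17.25 [ 510.49 -220.2    86.84] rot [ 1.7998e+02 -1.7000e-01 -1.9780e+01] q [-24.5  22.9 102.7  -0.   54.3  85.3] F [-0.07  0.28 -0.08] T [0.079 0.    0.027] 0.7 0.0 e6 -0.106
```

View pics/p1.png

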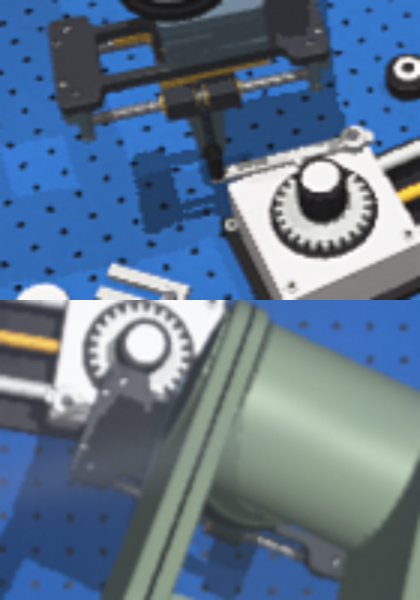

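The scene crop shows the handle moving with the fingers and the lever bar lying along the housing's near edge, so the push is working.

>>> send_rows([
  [0.01,-0.006,0,0,0,0.048,-1],
  [0.019,-0.011,0,0,0,0.095,-1],
  [0.019,-0.011,0,0,0,0.095,-1],
])

```text
time_s: 17.73
ee_pos: [519.2, -225.1, 85.8]
ee_rot: [180.0, -0.0, -14.1]
force: [0.3, -0.0, 0.5]
gripper_width: 0.6
gripper_force: 0.0
```

>>> send_rows([
  [0.005,-0.002,0,0,0,0.024,-1],
  [0.005,-0.002,0,0,0,0.024,-1],
])

```text
time_s: 17.98
ee_pos: [521.5, -226.1, 85.6]
ee_rot: [180.0, -0.0, -12.6]
force: [-1.0, 0.2, -0.7]
gripper_width: 0.4
gripper_force: 0.1
```

>>> send_rows([
  [0.005,-0.002,0,0,0,0.024,-1],
  [0.005,-0.002,0,0,0,0.024,-1],
])

```text
time_s: 18.23
ee_pos: [524.2, -227.2, 85.5]
ee_rot: [180.0, -0.0, -11.1]
force: [-1.3, -0.6, 0.1]
gripper_width: 0.5
gripper_force: 0.1
```

>>> send_rows([
  [0.005,-0.002,0,0,0,0.024,-1],
  [0.005,-0.002,0,0,0,0.024,-1],
])

```text
time_s: 18.48
ee_pos: [526.5, -228.1, 85.4]
ee_rot: [180.0, 0.0, -9.7]
force: [-1.2, -0.4, -0.1]
gripper_width: 0.4
gripper_force: 0.4
```

Force is still only friction. I'll continue in 1.5 mm steps until the firm stop shows.

>>> send_rows([
  [0.003,-0.001,0,0,0,0.015,-1],
  [0.003,-0.001,0,0,0,0.015,-1],
])

```text
time_s: 18.73
ee_pos: [527.0, -228.4, 85.3]
ee_rot: [-180.0, 0.1, -8.8]
force: [-3.8, -0.9, 2.1]
gripper_width: 0.5
gripper_force: 2.1
```

>>> send_rows([
  [0.003,-0.001,0,0,0,0.01,-1],
  [0.003,-0.001,0,0,0,0.01,-1],
])

```text
time_s: 18.98
ee_pos: [527.3, -228.7, 85.2]
ee_rot: [-180.0, 0.3, -8.2]
force: [-7.1, -0.0, 3.4]
gripper_width: 0.4
gripper_force: 3.6
```

>>> send_rows([
  [0.002,0,0,0,0,0,-1],
  [0.002,0,0,0,0,0,-1],
])

```text
time_s: 19.23
ee_pos: [527.4, -228.7, 85.2]
ee_rot: [-180.0, 0.4, -8.2]
force: [-9.8, 0.0, 4.4]
gripper_width: 0.2
gripper_force: 4.6
```

Firm contact at about x 527, and force is rising. I'll back off, lift and check the handle position.

>>> send_rows([
  [-0.02,0.003,0,0,0,0,-1],
  [-0.06,0.01,0,0,0,0,-1],
  [-0.1,0.01,0.1,0,0,0,-1],
  [-0.16,0,0.22,0,0,0,-1],
  [-0.2,0,0.26,0,0,0,-1],
  [-0.2,0,0.26,0,0,0,-1],
  [-0.2,0,0.26,0,0,0,-1],
])

```text
time_s: 20.1
ee_pos: [430.9, -228.9, 214.7]
ee_rot: [-180.0, -0.0, -8.2]
force: [1.2, -0.2, 0.4]
gripper_width: 0.9
gripper_force: 0.0
```

```bash
python3 st.py
python3 - <<'E'
from h import *
s,w=wrist(); save('w3',w); P=cloud(w); P[w['depth']<=0]=0
d=np.hypot(P[...,0]-602,P[...,1]+179.5)
L=P[(P[...,2]>100)&(P[...,2]<116)&(d>55)&(d<140)&(P[...,0]<570)]
print('h',len(L), L.mean(0) if len(L) else 0)
print('knob',P[(abs(P[...,2]-114)<4)&(d<25)].mean(0))
p=np.array([566.2,-128.8]); v=L.mean(0)[:2]-p; print('r',np.hypot(*v),'ang',np.degrees(np.arctan2(v[1],v[0])),'locked',-98.3)
E
```

```text
20.1 [ 430.89 -228.91  214.68] rot [-1.7998e+02 -2.0000e-02 -8.2200e+00] q [-29.3  10.4 100.4   0.   69.1  68.9] F [ 1.15 -0.18  0.35] T [ 0.016 -0.016  0.013] 0.9 0.0 e6 -0.0
h 321 [ 549.87911066 -231.85778541  109.07106966]
knob [ 586.66427834 -177.45657544  113.27087069]
r 104.34212266330104 ang -98.99899104452138 locked -98.3
```

View pics/w3.png

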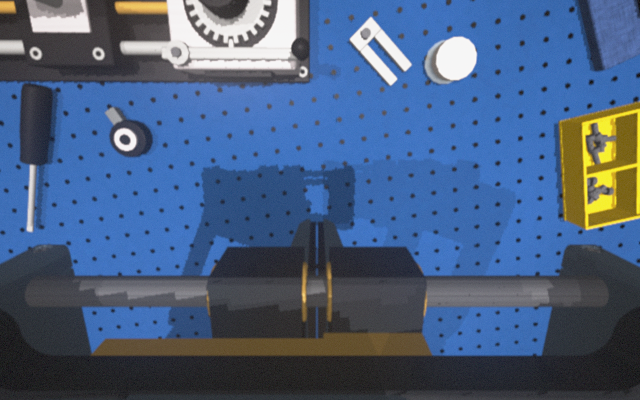

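The lever bar lies parallel to the housing edge with the pawl at the plate (232,42). The handle is within about 0.01 rad of locked and the gripper is clear.

```bash
python3 -c "
from workcell import env
print(env.job_done())"
```

```text
the job is handed in; nothing more can be done
None
```

The job is handed in after about 20 s of robot time: the stage was wound back to the home stop, set four felt clicks clockwise, and the lock lever pushed to its firm stop (about 0.01 rad from fully home by camera); the gripper is clear, and the hand-in gave no verdict.

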